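# Draw the sagging guard bolt over its bent keeper and hold the gate ajar

### The arm

A 6-joint arm with a two-finger parallel gripper is mounted at the origin on a cart in front of the work surface, level with it; the furniture and walls round the work are solid. World frame = base frame: x ahead of the robot, y to its left, z up, the work surface at z = 0. Lengths are in m, angles in rad, forces in N, time in s.
With the tool pointing down it reaches from about 0.35 to 0.975 m from the base axis. Payload 4.9 kg.
Tool frame: the origin (TCP) lies midway between the tips of the shut fingers; the grasp point (between the pads) lies ctrl.grip_depth behind it (ctrl.grip_depth is the distance from the TCP to the grasp point, in m); z points along the fingers, y is the line along which they close (so a half turn about z gives the same grasp; the last joint's range is limited). The gripper opens to 85 mm and grips with 20 to 120 N. Pads are 22 mm wide; open, the fingers measure 114 mm over their backs; the gripper's body (76 mm by 85 mm) begins 54 mm behind the grasp point. The pads swing forward as they close: fully open they stand 13 mm farther back than shut.
Start: joints at [-1.34, 0.053, 1.613, -0, 1.476, -0.119], TCP at [0.214, -0.587, 0.231] pointing down, gripper open.
Joint ranges: [-3.01, 3.01], [-1.01, 2.22], [0.06, 2.58], [-1.02, 4.17], [0.09, 2.62], [-3.14, 3.14]. Speed limits (rad/s): [2.57, 2.57, 3.14, 3.14, 3.14, 3.14].

### API

Orientations are given as a rotation vector (axis times angle).
In Python, from station import ctrl, get_image, camera_model gives the robot as it stands. The module is installed in compiled form; this text tells all that it offers.
- The arm moves only by the shell command python3 -m crank 'ROWS' [FORCE]. ROWS is JSON, a list of rows, each a list of 7 numbers: the shift along the tool's x, y, z in mm, then the turn, a rotation vector about the tool's x, y, z in rad, then the opening, from -1 (shut) to 1 (fully open). A call has exactly 10 rows; each row shifts and turns the commanded pose from where the row before left it, along the tool's axes as they then stand; what a row does not reach is not made up. A row lasts 1/12 s, in which the tool goes at most 41.7 mm and 7.16 degrees, less where a joint would pass 70% of its speed; a pose out of reach is approached as far as the arm can. A call with a gripper value outside its range is refused whole. The fingers move at their own pace and stop on an object; FORCE is the grip in N (left out, the last holds). Time passes only in rows, so rows that do not move let the fingers close, or fill a call up. It gives the time, the measured TCP pose, the force, the opening and the grip force at its end, in the units of the state.
- ctrl.get_obs(): the state, without advancing time (a new reading comes with each control period).
- get_image(name): name is "side" or "top" or "wrist"; returns the picture (384x512x3 uint8, red, green, blue); there is no depth.
- camera_model(name): a dict with "vertical_fov" (degrees; the focal length in pixels is half the picture's height over the tangent of half this angle, whatever the lens; pixels are square), "cx", "cy" (the principal point, pixels), "k1" (the pictures are not rectified: a ray, as slopes to the right and down, at radius r is drawn at 1 + k1 r^2 times it, then the intrinsics apply), "R" (3x3) and "t" (3): a world point X has camera coordinates R X + t; the wrist camera has in their place "hand_eye" (4x4, takes a point from camera to tool coordinates, whose origin is the TCP and whose axes are the flange's). Camera axes: x right, y down, z forward; pixel columns grow to the right and rows downward; lengths in m; the calibration is good to about 2 mm. A picture is of the moment at which its call begins: read the wrist's pose just before it. camera_model takes no time and is no camera call.
- ctrl.finish_job(): hands the job in; it is judged then, once.
The state is a dict: "t": time; "q": joint angles; "dq": joint speeds; "effort": joint torques, N m; "tool_pos": TCP position; "tool_rot": TCP orientation; "contact_force": force on the tool from outside, world axes, zero at the start; "wrist_torque": the same for the moment, N m; "opening": finger opening in m; "grip_force": force on a finger pad.
Only numpy, scipy, OpenCV 4.12 (cv2) and the standard library are available. Lean on these libraries where they do the work, as an engineer would, in place of code of your own. Each camera call takes 0.05 s, during which the arm holds its last target. There are 200 camera calls.

### The job

The bolt on the test guard's gate has sagged and its nose is caught behind the bent lip of the keeper: lift the bolt by its upright knob and, keeping it up, pull it sideways out of the keeper. Then swing the gate towards you until it is ajar, about 25 degrees, never wide open. It closes by its own spring, so finish still holding the gate (or its bolt knob) there, steady, with the bolt drawn; leave the loose things round the guard alone.

Things in the scene. Friction and masses are not known exactly. Their poses are not given: they have to be found in the camera images.
- guard: Fixed test guard of aluminium posts and clear panels on a grey base plate, 340 mm wide (y), 160 mm deep, 160 mm high; two round units stand inside. Origin on the bench under the middle of the gate's plane. Its -x axis points out of the gate to the front, +y along the gate from the hinge to the latch post (left, seen from the front), z up. It does not move.
- hinge (a point): Point on the gate's upright hinge axis, 137 mm along -y from the guard's origin, at the height of the sagging bolt rod (108 mm).
- knob (a point): Centre of the bolt's knob: upright dark steel cylinder, diameter 18 mm, 42 mm high (21 each way), on a 10 mm stem. Bolt sagging: 185 mm above the bench, 40 mm above the gate's top edge (145 mm). It lies 24.5 mm in front of the gate's mid plane and, with bolt_draw 0, 202 mm along the gate from the hinge axis. Moves with bolt and gate; axes parallel to the guard's while the gate is shut.
- nose (a point): Bottom of the bolt's down-turned nose, a block 9 mm thick along the bolt and 13 mm wide, at the latch end of the 12 mm rod; 93.5 mm from the knob along the bolt, 90 mm above the bench with the bolt sagging.
- lip (a point): Middle of the top edge of the keeper's bent lip on the latch post, 101 mm above the bench: a steel plate 4 mm thick that stands up under the rod between gate and nose, so the nose's bottom (90 mm) hangs 11 mm below it. A 68 mm high cheek in front of the rod (up to 150 mm above the bench) keeps the gate shut until the bolt is drawn about 25 mm.
- bolt_lift (a joint): How far the bolt is lifted in its tall worn guides, m: 0 sagging, at most 0.020. The nose clears the lip above about 0.012. Weight and a spring pull it down with about 3 to 4 N and it drops again when not held.
- bolt_draw (a joint): How far the bolt is drawn from the latch post towards the hinge (guard's -y), m: 0 fully shot, at most 0.044. It starts between 0 and 0.004; unlifted, the nose catches the lip at about 0.006. Past 0.018 the nose is clear of the lip, past 0.025 out of the keeper. Friction about 1 N, it stays where it is left.
- gate (a joint): Gate angle, rad: 0 shut, grows as the free (latch) edge swings towards the front (anticlockwise from above), at most 1.2. A spring hinge always pulls it shut, with 0.2 N m when shut and 0.5 N m at 0.44 (about 3 N at the knob).
- ring_gauge: Bystander: grey steel plug gauge, 32 mm across, 40 mm high; origin under its middle.
- side_cutter: Bystander: side cutter with blue handles, 127 mm long, lying flat; origin under its middle.
- glue_bottle: Bystander: small bottle with black nozzle, 30 mm across, 92 mm high; origin under its middle.

How it is judged:
On the way, in this order (a step that is already met when the one before it is completed fails the run):
1. the bolt is lifted while its nose is still behind the lip (value of joint bolt_lift above 0.009 m and value of joint bolt_draw below 0.018 m).
2. the bolt is drawn out of the keeper with the gate still shut (under 0.15 rad) (value of joint bolt_draw above 0.026 m and value of joint gate below 0.15 rad), for 0.1 s.
At the end, for the whole second after the job is handed in: The gate stands between 15 and 35 degrees (0.26 to 0.62 rad) open and still (under 0.05 rad/s), the bolt drawn more than 26 mm, the fingers touching gate or bolt with more than 0.5 N, through the last second (value of joint gate between 0.26 and 0.62 rad and value of joint bolt_draw above 0.026 m and velocity of joint gate between -0.05 and 0.05 rad/s and contact force between the fingers and guard above 0.5 N); the arm keeps its last pose, push and grip.
It fails at once if gate thrown wide open (over 0.9 rad) (value of joint gate above 0.9 rad).
It fails at once if plug gauge shifted by more than 30 mm (distance of ring_gauge from where it was at the start of the episode above 0.03 m).
It fails at once if side cutter shifted by more than 30 mm (distance of side_cutter from where it was at the start of the episode above 0.03 m).
It fails at once if glue bottle shifted by more than 30 mm (distance of glue_bottle from where it was at the start of the episode above 0.03 m).
It also fails if it takes over 32 s, if anything falls off the work surface, if the arm or the gripper's body presses on something with over 40 N, if the wrist force passes 120 N, or if a joint passes its speed limit or range.

## Working session

There is one attempt and no reset: what is moved stays moved. The work goes in short steps, Python scripts to look and compute and a shell command to move; the robot and the scene stay as the last step left them, time stands still between calls to the robot, and variables do not carry over. Pictures are saved under pics/ and viewed, at most 10 in all, crops included, and the job is handed in when it is done.

```bash
mkdir -p pics; python3 - <<'E'
from station import ctrl,get_image,camera_model
import cv2,numpy as np
o=ctrl.get_obs();print(o['t'],o['tool_pos'],o['tool_rot'],o['opening'],ctrl.grip_depth)
for n in("side","top"):
    cv2.imwrite(f"pics/{n}0.png",get_image(n)[:,:,::-1])
    m=camera_model(n);print(n,m)
a=cv2.imread("pics/side0.png");b=cv2.imread("pics/top0.png")
E
```

```text
0.0 [ 0.21405991 -0.58652801  0.23002605] [-3.09160260e+00 -5.46301430e-01  1.57298187e-04] 0.08530809586820921 0.0187
side {'vertical_fov': 54.569051603798826, 'cx': 256.246793445438, 'cy': 194.11957451020723, 'k1': 0.018828383787274028, 'R': array([[-0.9513434 , -0.30773178,  0.01571273],
       [-0.17178016,  0.48733822, -0.85615013],
       [ 0.25580719, -0.81719191, -0.51648821]]), 't': array([0.42737943, 0.29525982, 0.81796175])}
top {'vertical_fov': 43.36765045645318, 'cx': 258.7300055477562, 'cy': 199.74080819116475, 'k1': -0.046936318272516146, 'R': array([[-2.17800597e-02, -9.99762410e-01,  8.67317463e-04],
       [-9.85259555e-01,  2.13168644e-02, -1.69732733e-01],
       [ 1.69673917e-01, -4.55132187e-03, -9.85489750e-01]]), 't': array([-0.17652172,  0.56068583,  1.33688717])}
```

View pics/side0.png

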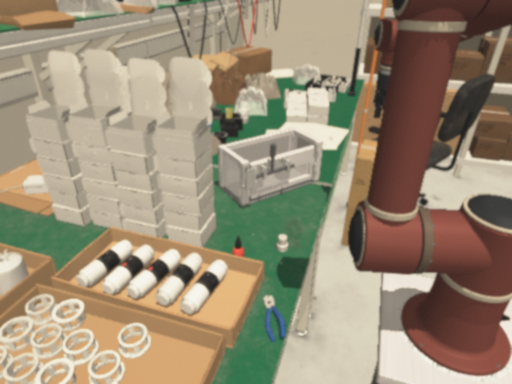

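View pics/top0.png

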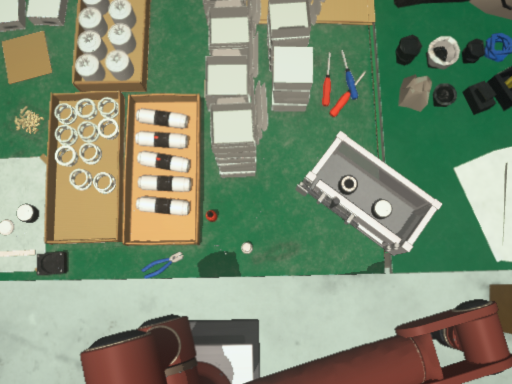

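The side view shows the guard at about (270,165) with a dark knob near (270,150). The top view shows it at about (370,190), with its front facing lower left. I need enlargements.

```bash
python3 - <<'E'
import cv2
a=cv2.imread("pics/side0.png")[120:210,210:330];b=cv2.imread("pics/top0.png")[125:275,290:450]
cv2.imwrite("pics/s1.png",cv2.resize(a,None,fx=6,fy=6,interpolation=2))
cv2.imwrite("pics/t1.png",cv2.resize(b,None,fx=4,fy=4,interpolation=2))
E
```

```text
(no output)
```

View pics/s1.png

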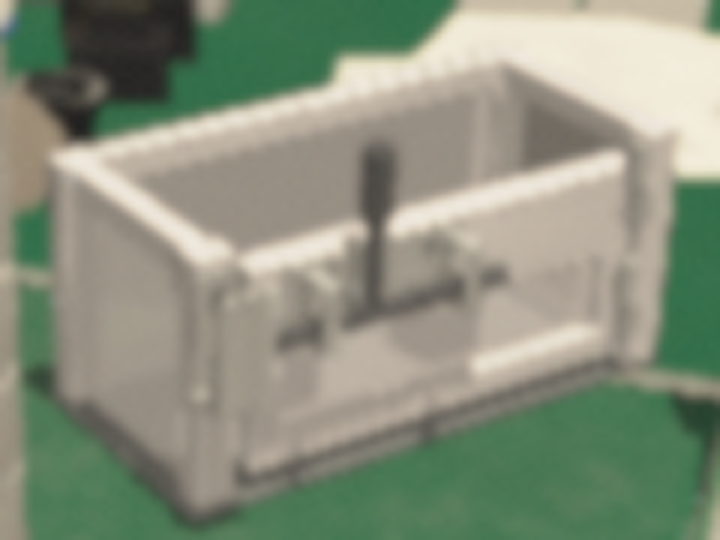

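View pics/t1.png

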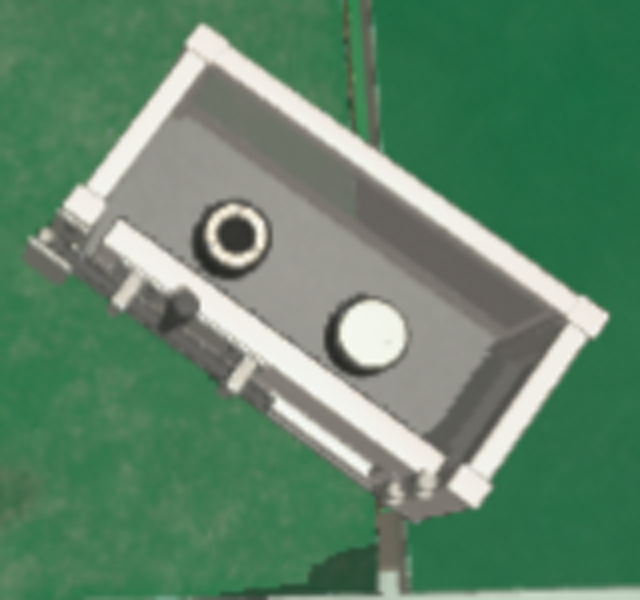

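The side crop shows the knob from (380,140) to (375,215). The top crop shows the knob top at about (182,300), and the guard post tops at (84,203), (470,485), (207,43) and (588,318).

```bash
cat >h.py <<'E'
import numpy as np,cv2
from scipy.spatial.transform import Rotation as Ro
from station import ctrl,get_image,camera_model
def ray(m,u,v):
    f=192/np.tan(np.radians(m['vertical_fov']/2))
    d=np.array([(u-m['cx'])/f,(v-m['cy'])/f]);s=d.copy()
    for _ in range(20): s=d/(1+m['k1']*(s@s))
    return s
def wray(m,u,v,T=None):
    s=np.append(ray(m,u,v),1.)
    if 'R' in m: R=m['R'].T;c=-R@m['t']
    else: R=T[:3,:3]@m['hand_eye'][:3,:3];c=T[:3,:3]@m['hand_eye'][:3,3]+T[:3,3]
    d=R@s;return c,d/np.linalg.norm(d)
def tri(rs):
    A=sum(np.eye(3)-np.outer(d,d) for c,d in rs);b=sum((np.eye(3)-np.outer(d,d))@c for c,d in rs)
    p=np.linalg.solve(A,b);return p,[np.linalg.norm(np.cross(p-c,d))*1e3 for c,d in rs]
def atz(r,z): c,d=r;return c+d*(z-c[2])/d[2]
def pose(o):
    T=np.eye(4);T[:3,:3]=Ro.from_rotvec(o['tool_rot']).as_matrix();T[:3,3]=o['tool_pos'];return T
E
python3 - <<'E'
from h import *
np.set_printoptions(precision=4,suppress=True)
S=camera_model('side');Tm=camera_model('top')
s=lambda x,y:wray(S,210+(x-2.5)/6,120+(y-2.5)/6)
t=lambda x,y:wray(Tm,290+(x-1.5)/4,125+(y-1.5)/4)
print('knobtop',tri([s(380,142),t(182,298)]))
P=[atz(t(*p),.16) for p in[(84,203),(470,485),(207,43),(588,318)]]
for p in P:print(p)
print('knob side lat post',tri([s(215,252),t(84,203)]),tri([s(505,70),t(588,318)]),tri([s(70,160),t(207,43)]))
for a,b in((0,1),(2,3),(1,3),(0,2)):
    d=P[a]-P[b];print(np.linalg.norm(d),np.degrees(np.arctan2(d[1],d[0])))
y=P[0]-P[1]+P[2]-P[3];y/=np.linalg.norm(y);x=np.array([y[1],-y[0],0])
print('+y',y,'+x',x,'yaw',np.degrees(np.arctan2(x[1],x[0])))
m=(P[0]+P[1])/2
print('knob rel front posts mid', (tri([s(380,142),t(182,298)])[0]-m)@np.c_[x,y])
print(pose(ctrl.get_obs()),camera_model('wrist'))
E
```

```text
knobtop (array([ 0.5243, -0.3822,  0.2073]), [np.float64(2.400259337135386), np.float64(2.4002593371353376)])
[ 0.6002 -0.3275  0.16  ]
[ 0.4072 -0.5717  0.16  ]
[ 0.709  -0.4152  0.16  ]
[ 0.5155 -0.6586  0.16  ]
knob side lat post (array([ 0.5972, -0.3286,  0.1571]), [np.float64(3.592511657683791), np.float64(3.59251165768395)]) (array([ 0.5174, -0.6653,  0.1425]), [np.float64(0.8354803582817004), np.float64(0.8354803582816319)]) (array([ 0.7108, -0.4162,  0.1545]), [np.float64(0.0922738611792039), np.float64(0.09227386117913444)])
0.31124724104410345 51.697970124007725
0.31095350084584644 51.516498889718775
0.13878299943290243 141.25644100259302
0.1397704141043493 141.13850402280647
+y [0.621  0.7838 0.    ] +x [ 0.7838 -0.621   0.    ] yaw -38.39272265692866
knob rel front posts mid [-0.0257  0.0656]
[[ 0.9394  0.3427 -0.0004  0.2141]
 [ 0.3427 -0.9394  0.0018 -0.5866]
 [ 0.0002 -0.0018 -1.      0.2302]
 [ 0.      0.      0.      1.    ]] {'vertical_fov': 71.67732289629991, 'cx': 253.08021870125663, 'cy': 193.98256618596184, 'k1': -0.03401523444608295, 'hand_eye': array([[ 0.0005, -0.9539, -0.3001,  0.0755],
       [ 1.    ,  0.0006, -0.0003,  0.0015],
       [ 0.0005, -0.3001,  0.9539, -0.1429],
       [ 0.    ,  0.    ,  0.    ,  1.    ]])}
```

The measurements agree with the text: knob top at z 0.207 against 0.206, and 25.7 / 65.6 mm from the guard origin against 24.5 / 65. The yaw is -38.4°. First I turn the tool so its closing line runs along the bolt, rising slightly.

```bash
python3 -m crank '[[0,0,-2,0,0,0.113,1],[0,0,-2,0,0,0.113,1],[0,0,-2,0,0,0.113,1],[0,0,-2,0,0,0.113,1],[0,0,-2,0,0,0.113,1],[0,0,-2,0,0,0.113,1],[0,0,-2,0,0,0.113,1],[0,0,-2,0,0,0.113,1],[0,0,-2,0,0,0.113,1],[0,0,-2,0,0,0,1]]' 60
cat >>h.py <<'E'
np.set_printoptions(precision=4,suppress=True)
GY=np.array([.621,.7838,0]);GX=np.array([.7838,-.621,0])
def rel(p):
    o=ctrl.get_obs();T=pose(o);print('t',o['t'],'tcp',T[:3,3],'y.GY',T[:3,1]@GY,T[:3,1]@GX,'down',T[:3,2],'F',o['contact_force'],'open',o['opening'],o['grip_force'])
    print('tool shift mm',T[:3,:3].T@(np.array(p)-T[:3,3])*1e3)
E
python3 -c "
from h import *
rel([.5243,-.3822,.25])"
```

```text
t: 0.93
tool_pos: [0.2141, -0.5868, 0.2507]
tool_rot: [-2.966, 1.031, 0.001]
contact_force: [-0.1, 0.6, -0.1]
opening: 0.0849
grip_force: 0.0
t 0.9333 tcp [ 0.2141 -0.5868  0.2507] y.GY -0.9999909240594417 0.0010110004761836157 down [-0.0003  0.0012 -1.    ] F [-0.0948  0.5962 -0.085 ] open 0.08493953316967022 0.0
tool shift mm [ 116.4348 -352.9072    0.8288]
```

```bash
python3 -m crank '[[11.6,-35.3,0,0,0,0,1],[11.6,-35.3,0,0,0,0,1],[11.6,-35.3,0,0,0,0,1],[11.6,-35.3,0,0,0,0,1],[11.6,-35.3,0,0,0,0,1],[11.6,-35.3,0,0,0,0,1],[11.6,-35.3,0,0,0,0,1],[11.6,-35.3,0,0,0,0,1],[11.6,-35.3,0,0,0,0,1],[11.6,-35.3,0,0,0,0,1]]'
python3 - <<'E'
from h import *
rel([.5243,-.3822,.166])
cv2.imwrite("pics/w1.png",get_image("wrist")[:,:,::-1])
E
```

```text
t: 1.77
tool_pos: [0.525, -0.3802, 0.251]
tool_rot: [-2.97, 1.024, 0.001]
contact_force: [0.4, -1.0, 0.8]
opening: 0.0854
grip_force: 0.0
t 1.7667 tcp [ 0.525  -0.3802  0.251 ] y.GY -0.9999731170200072 0.006099605567097194 down [-0.0004  0.0003 -1.    ] F [ 0.4161 -1.0072  0.778 ] open 0.08541143334546528 0.0
tool shift mm [ 0.7482  1.989  84.9688]
```

View pics/w1.png

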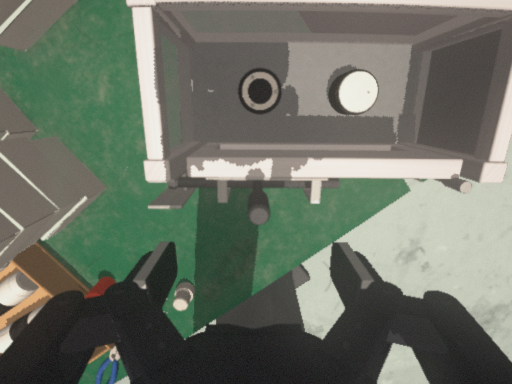

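The wrist view shows the knob centred between the fingers, its top at about (259,214). I check that against the fixed-camera estimate.

```bash
python3 - <<'E'
from h import *
o=ctrl.get_obs();m=camera_model('wrist');w=wray(m,259,213,pose(o))
S=camera_model('side');Tm=camera_model('top')
r=[w,wray(S,210+(380-2.5)/6,120+(142-2.5)/6),wray(Tm,290+(182-1.5)/4,125+(298-1.5)/4)]
print(atz(w,.206),tri(r),tri(r[:2]))
p=tri(r)[0];p[2]=.165;rel(p)
E
```

```text
[ 0.5285 -0.3827  0.206 ] (array([ 0.5258, -0.3828,  0.2057]), [np.float64(2.48512850817017), np.float64(3.7393250390838286), np.float64(1.4056486999399553)]) (array([ 0.5253, -0.3835,  0.2055]), [np.float64(3.0827241425205854), np.float64(3.0827241425206533)])
t 1.8167 tcp [ 0.5297 -0.376   0.2508] y.GY -0.9999141708769883 0.01139086201606394 down [ 0.0036  0.0036 -1.    ] F [0.1811 3.8263 0.3403] open 0.08537117964411477 0.0
tool shift mm [ 1.0813  8.1992 85.7422]
```

```bash
python3 -m crank '[[0,0,0,0,0,0,1],[0,0,0,0,0,0,1],[0,0,14,0,0,0,1],[0,0,14,0,0,0,1],[0,0,14,0,0,0,1],[0,0,14,0,0,0,1],[0,0,14,0,0,0,1],[0,0,14,0,0,0,1],[0,0,0,0,0,0,1],[0,0,0,0,0,0,1]]'
python3 - <<'E'
from h import *
rel([.5245,-.383,.166])
o=ctrl.get_obs();m=camera_model('wrist')
cv2.imwrite("pics/w2.png",get_image("wrist")[:,:,::-1])
E
```

```text
t: 2.65
tool_pos: [0.523, -0.3811, 0.1655]
tool_rot: [-2.967, 1.028, 0.004]
contact_force: [0.3, -0.0, -0.8]
opening: 0.0854
grip_force: 0.0
t 2.65 tcp [ 0.523  -0.3811  0.1655] y.GY -0.9999880037793546 0.0027179090675604803 down [-0.0022  0.002  -1.    ] F [ 0.3076 -0.0147 -0.8038] open 0.0853779519381708 0.0
tool shift mm [ 2.3173  0.5556 -0.5552]
```

View pics/w2.png

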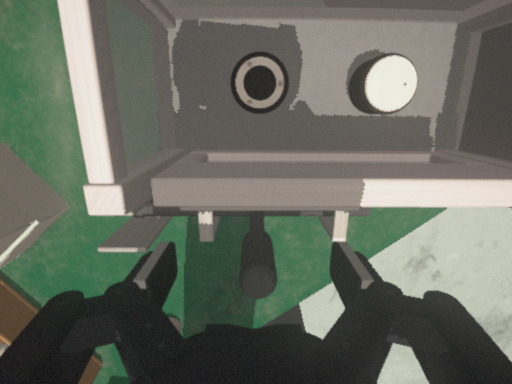

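The knob's top is at about (259,281), between the pads.

```bash
python3 - <<'E'
from h import *
o=ctrl.get_obs();m=camera_model('wrist');w=wray(m,259,281,pose(o))
p=atz(w,.206);print(p);p[2]=.166;rel(p)
E
python3 -m crank '[[1,0,0,0,0,0,1],[1,0,0,0,0,0,0],[0,0,0,0,0,0,-1],[0,0,0,0,0,0,-1],[0,0,0,0,0,0,-1],[0,0,0,0,0,0,-1],[0,0,0,0,0,0,-1],[0,0,0,0,0,0,-1],[0,0,0,0,0,0,-1],[0,0,0,0,0,0,-1]]' 60
```

```text
[ 0.5231 -0.3869  0.206 ]
t 2.7 tcp [ 0.5237 -0.3816  0.167 ] y.GY -0.9999876631968768 0.0028484005921569915 down [-0.0003  0.0002 -1.    ] F [0.7334 0.3826 0.0858] open 0.0854350015404337 0.0
tool shift mm [2.7683 4.4884 1.0308]
t: 3.53
tool_pos: [0.5251, -0.3834, 0.1677]
tool_rot: [2.967, -1.029, 0.0]
contact_force: [-2.3, -2.3, 2.8]
opening: 0.0164
grip_force: 58.7
```

Gripped, with 18 mm stock between the fingers. Now lift 16 mm.

```bash
python3 -m crank '[[0,0,-3,0,0,0,-1],[0,0,-3,0,0,0,-1],[0,0,-3,0,0,0,-1],[0,0,-3,0,0,0,-1],[0,0,-2,0,0,0,-1],[0,0,-2,0,0,0,-1],[0,0,0,0,0,0,-1],[0,0,0,0,0,0,-1],[0,0,0,0,0,0,-1],[0,0,0,0,0,0,-1]]'
python3 - <<'E'
from h import *
rel([.5245,-.383,.166])
cv2.imwrite("pics/s2.png",cv2.resize(get_image("side")[110:210,210:330,::-1],None,fx=6,fy=6,interpolation=2))
E
```

```text
t: 4.37
tool_pos: [0.525, -0.3831, 0.1832]
tool_rot: [2.968, -1.029, -0.001]
contact_force: [-2.0, -4.3, -3.8]
opening: 0.0165
grip_force: 58.5
t 4.3667 tcp [ 0.525  -0.3831  0.1832] y.GY -0.9999876418097791 0.0027391060846212083 down [-0.0008 -0.0004 -1.    ] F [-1.9751 -4.2513 -3.8363] open 0.01650957628152545 58.547785906121135
tool shift mm [-0.433   0.2278 17.1661]
```

View pics/s2.png

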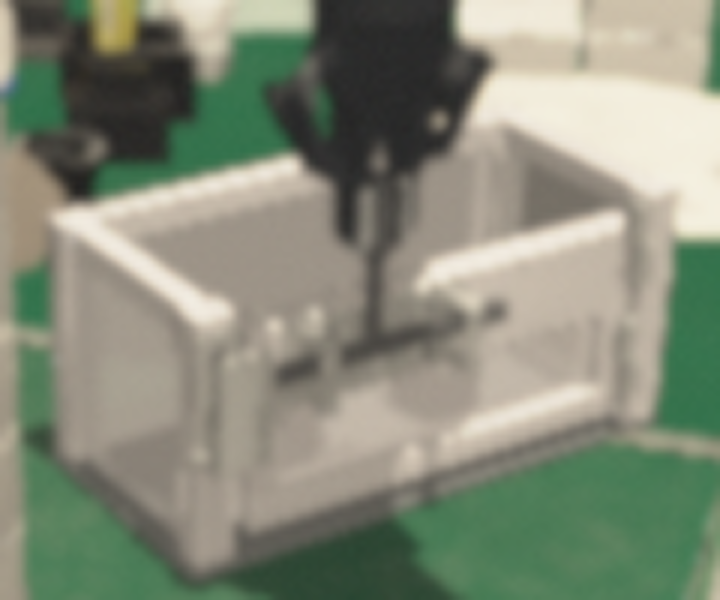

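The rod end has risen by about 20 crop pixels and Fz is about -3.8 N, so the bolt is up around 15.5 mm. Draw it 35 mm.

```bash
python3 -m crank '[[0,5,0,0,0,0,-1],[0,5,0,0,0,0,-1],[0,5,0,0,0,0,-1],[0,5,0,0,0,0,-1],[0,5,0,0,0,0,-1],[0,5,0,0,0,0,-1],[0,5,0,0,0,0,-1],[0,0,0,0,0,0,-1],[0,0,0,0,0,0,-1],[0,0,0,0,0,0,-1]]'
python3 - <<'E'
from h import *
rel([.525,-.3831,.1832])
P=[.5037,-.4496,0];h=np.array(P)-.137*GY
o=ctrl.get_obs();k=o['tool_pos']-h;k[2]=0
print('k',k@GX,k@GY)
prev=k
for a in np.arange(5,31,5):
    n=Ro.from_euler('z',a,degrees=True).apply(k);d=(n-k)
    print(a,d@GX*1e3,-d@GY*1e3, h+n)
# chord per 2.5deg step in tool frame
R=Ro.from_euler('z',2.5,degrees=True).apply(k)-k;print(R@GX*1e3,-R@GY*1e3)
E
```

```text
t: 5.25
tool_pos: [0.5033, -0.4107, 0.1833]
tool_rot: [2.968, -1.029, -0.001]
contact_force: [-0.1, -0.1, -3.7]
opening: 0.0169
grip_force: 58.6
t 5.25 tcp [ 0.5033 -0.4107  0.1833] y.GY -0.9999883593905959 0.002502707342445516 down [-0.0006 -0.0004 -1.    ] F [-0.0566 -0.0926 -3.7497] open 0.01690261664665372 58.640340473502874
tool shift mm [ -0.0271 -35.0728   0.0474]
k -0.024486646067047316 0.16727547712470742
5 -14.485839371267105 2.7706855176793295 [ 0.4902 -0.4038  0.    ]
10 -28.675074596118506 6.793351830197165 [ 0.4766 -0.3982  0.    ]
15 -42.45971702679865 12.037384017962859 [ 0.4626 -0.3937  0.    ]
20 -55.73485721101538 18.462871829594285 [ 0.4482 -0.3905  0.    ]
25 -68.399463316218 26.020913423029338 [ 0.4335 -0.3886  0.    ]
30 -80.35715004284768 34.653987538071675 [ 0.4188 -0.3879  0.    ]
-7.2731479721647165 1.2273016890881594
```

Drawn 35 mm with no side load. Next, swing the gate along its arc: 2.5° chords, with the tool turning along with it.

```bash
python3 -m crank '[[-7.3,1.2,0,0,0,-0.0436,-1],[-7.3,1.2,0,0,0,-0.0436,-1],[-7.3,1.2,0,0,0,-0.0436,-1],[-7.3,1.2,0,0,0,-0.0436,-1],[-7.3,1.2,0,0,0,-0.0436,-1],[-7.3,1.2,0,0,0,-0.0436,-1],[0,0,0,0,0,0,-1],[0,0,0,0,0,0,-1],[0,0,0,0,0,0,-1],[0,0,0,0,0,0,-1]]'
python3 - <<'E'
from h import *
rel([.4626,-.3937,.1832])
E
```

```text
t: 6.08
tool_pos: [0.4634, -0.3935, 0.1836]
tool_rot: [3.077, -0.633, 0.001]
contact_force: [1.2, -1.5, -3.6]
opening: 0.0168
grip_force: 58.7
t 6.0833 tcp [ 0.4634 -0.3935  0.1836] y.GY -0.9653586495609242 0.26089483473282593 down [ 0.0007 -0.0004 -1.    ] F [ 1.2319 -1.5439 -3.6088] open 0.016763039393084305 58.68604827672243
tool shift mm [-0.6214  0.5265  0.3595]
```

Forces match the hinge spring at about 2 N. Now the remaining 10°.

```bash
python3 -m crank '[[-7.3,1.2,0,0,0,-0.0436,-1],[-7.3,1.2,0,0,0,-0.0436,-1],[-7.3,1.2,0,0,0,-0.0436,-1],[-7.3,1.2,0,0,0,-0.0436,-1],[0,0,0,0,0,0,-1],[0,0,0,0,0,0,-1],[0,0,0,0,0,0,-1],[0,0,0,0,0,0,-1],[0,0,0,0,0,0,-1],[0,0,0,0,0,0,-1]]'
python3 - <<'E'
from h import *
rel([.4335,-.3886,.1832])
cv2.imwrite("pics/t2.png",cv2.resize(get_image("top")[125:275,290:450,::-1],None,fx=4,fy=4,interpolation=2))
E
```

```text
t: 6.92
tool_pos: [0.4341, -0.388, 0.1833]
tool_rot: [-3.12, 0.362, -0.001]
contact_force: [3.0, -0.2, -4.4]
opening: 0.0168
grip_force: 58.7
t 6.9167 tcp [ 0.4341 -0.388   0.1833] y.GY -0.9052475858064802 0.4248649212690884 down [ 0.0004  0.0001 -1.    ] F [ 3.0442 -0.1654 -4.4153] open 0.016757343621557917 58.686257377266884
tool shift mm [-0.4769  0.6942  0.1486]
```

View pics/t2.png

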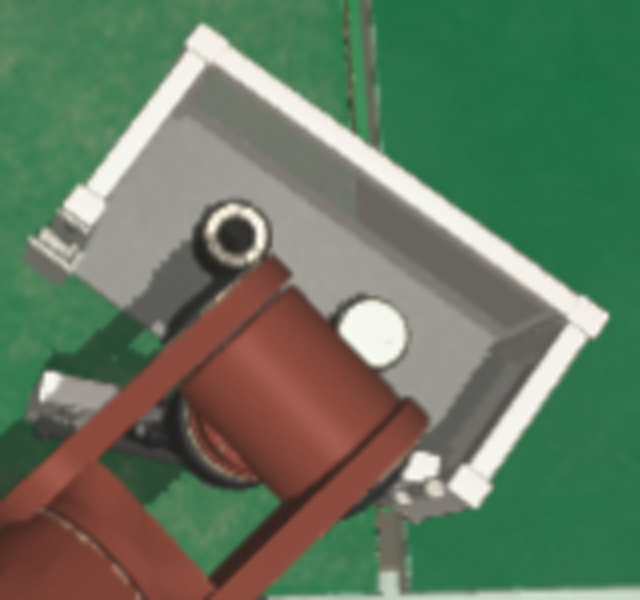

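The gate stands ajar, with its free end at about (50,390), clear of the keeper at (50,250), and it is still held at the knob. Settle briefly, then hand in.

```bash
python3 -m crank '[[0,0,0,0,0,0,-1],[0,0,0,0,0,0,-1],[0,0,0,0,0,0,-1],[0,0,0,0,0,0,-1],[0,0,0,0,0,0,-1],[0,0,0,0,0,0,-1],[0,0,0,0,0,0,-1],[0,0,0,0,0,0,-1],[0,0,0,0,0,0,-1],[0,0,0,0,0,0,-1]]' && python3 -c "
from station import ctrl
print(ctrl.finish_job())"
```

```text
t: 7.8
tool_pos: [0.4337, -0.3881, 0.1833]
tool_rot: [-3.121, 0.362, -0.0]
contact_force: [2.7, 0.8, -3.3]
opening: 0.0163
grip_force: 58.7
the job is handed in; nothing more can be done
None
```

I lifted the bolt about 15.5 mm, drew it 35 mm, swung the gate open to about 25° and handed the job in at 7.8 s with the knob still gripped; no verdict was returned.

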